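Screw the brass ring down on the card press

ROBOT

A 6-joint arm with a two-finger parallel gripper is mounted at the origin on a cart in front of the work surface, level with it; the furniture and walls round the work are solid. World frame = base frame: x ahead of the robot, y to its left, z up, the work surface at z = 0. Lengths are in mm, angles in rad, forces in N, time in s.
With the tool pointing down it reaches from about 325 to 875 mm from the base axis. Payload 4.4 kg.
Tool frame: the origin (TCP) lies between the finger pads; the fingertips stand 25 mm ahead of it and the grasp point (between the pads) lies 6 mm ahead of it; z points along the fingers, y is the line along which they close (so a half turn about z gives the same grasp; the last joint's range is limited). The gripper opens to 85 mm and grips with 20 to 120 N. Pads are 22 mm wide; open, the fingers measure 114 mm over their backs; the gripper's body (76 mm by 85 mm) begins 54 mm behind the grasp point. The pads swing forward as they close: fully open they stand 13 mm farther back than shut.
Start: joints at [1.163, 0.207, 1.542, -0, 1.393, -0.15], TCP at [146.608, 555.998, 256.282] pointing down, gripper open.
Joint ranges: [-2.73, 2.73], [-0.86, 2.22], [0.23, 2.46], [-1.11, 4.25], [0.08, 2.63], [-2.82, 2.82]. Speed limits (rad/s): [2.79, 2.79, 3.14, 3.14, 3.14, 3.14].

INTERFACE

Orientations are given as a unit quaternion [w, x, y, z].
In Python, from workcell import observe, get_image, camera_model, sign_off, silhouettes gives the robot as it stands.
- The arm moves only by the tool move_arm, never from a script. Its argument "motion" is a list of rows, each an object with "slide": the shift along the tool's x, y, z in cm, a list of three; "twist": the turn about the tool's z in degrees. In form: [{"slide": [x, y, z], "twist": twist}, ...]. A call has 1 to 5 rows; each row shifts and turns the commanded pose from where the row before left it, along the tool's axes as they then stand; what a row does not reach is not made up. A row lasts 1/12 s, in which the tool goes at most 41.7 mm and 7.16 degrees, less where a joint would pass 70% of its speed; a pose out of reach is approached as far as the arm can. A call is refused whole if a number of a shift passes 4.17 or a number of a turn 7.16, either way. A call with a gripper value outside its range is refused whole. "gripper" is the closure in counts, from 0 (fully open) to 255 (shut), set as the call begins (left out, the last holds). The fingers move at their own pace and stop on an object; "grip_force" is the grip in N (left out, the last holds). Time passes only in rows, so rows that do not move let the fingers close. It gives the time, the measured TCP pose, the force, the opening and the grip force at its end, in the units of the state.
- observe(): the state, without advancing time (a new reading comes with each control period).
- get_image(name): name is "scene" or "side" or "wrist"; returns the picture (384x512x3 uint8, red, green, blue); there is no depth.
- camera_model(name): a dict with "fovy" (degrees; the focal length in pixels is half the picture's height over the tangent of half this angle, whatever the lens; pixels are square), "cx", "cy" (the principal point, pixels), "k1" (the pictures are not rectified: a ray, as slopes to the right and down, at radius r is drawn at 1 + k1 r^2 times it, then the intrinsics apply), "R" (3x3) and "t" (3): a world point X has camera coordinates R X + t. Camera axes: x right, y down, z forward; pixel columns grow to the right and rows downward; lengths in mm; the calibration is good to about 2 mm. A picture is of the moment at which its call begins: read the wrist's pose just before it. camera_model takes no time and is no camera call; for the wrist camera it gives the pose at the moment of the call.
- sign_off(): hands the job in; it is judged then, once.
Trained networks look in the newest picture that a camera, given by its name, has taken for a name from the list of things; names that differ only in an ending like _2 or _b are one class to them, and where a whole thing is asked for, a point or a joint stands for the part that bears it (a point fixed in the world has none). Each returns a list of dicts, best first, with "p" (0 to 1); they miss things now and then, are a little off and sometimes report something else, mostly with a low value. They report only what shows in the picture. A call takes as long as a camera call.
- silhouettes(camera, label): "pixels" (384x512 bool, what is visible of it) and "point" ([column, row] in pixels, amid what is visible of it).
The state is a dict: "time": time; "joints": joint angles; "joint_velocities": joint speeds; "tau": joint torques, N m; "eef_pos": TCP position; "orientation": TCP orientation; "contact_force": force on the tool from outside, world axes, zero at the start; "torque": the same for the moment, N m; "grip_width": finger opening in mm; "gripper_force": force on a finger pad.
Only numpy, scipy, OpenCV 4.12 (cv2) and the standard library are available. Lean on these libraries where they do the work, as an engineer would, in place of code of your own. Each camera call takes 0.05 s, during which the arm holds its last target. There are 200 camera calls.

TASK

The glued gift cards in the little press on the table must be clamped. Set the loose brass ring, the way up it stands, over the press's threaded stud and screw it clockwise down the thread until, within about one turn, the resistance rises as it bears on the pressing board; then nip it up by about another fifth of a turn and no harder, so that the cards are not crushed. Let go and leave the ring tight on the board, without forcing it on the thread or disturbing anything else on the table.

Things in the scene. Friction and masses are not known exactly. Their poses are not given: they have to be found in the camera images.
- ring: Loose knurled brass ring (tube), outside diameter 49 mm, 26 mm tall, bore 31 mm, about 0.12 kg, standing on the table. Origin: centre of its underside; z up along its axis. Inside, 14 mm above the underside, three steel lugs 1.8 mm thick point inward to 11.8 mm from the axis, at 0, 120 and 240 degrees about z from the ring's x axis, each below a red dot on the top face.
- press: Card press, fixed to the table: dark wooden base 110 x 150 x 20 mm (x, y, z), an upright steel stud in its middle, a pile of cards round the stud and on it a light wooden pressing board, 84 x 120 x 12 mm, cork-faced round the stud. Origin: centre of the base's underside; z up. Two brass guide pins at y = +-66 mm end 56 mm above the underside.
- card_pile: The cards and the pressing board on them, part of the press. Origin fixed at the press's origin, whatever the pile's height. The board's top lies 51 to 57 mm above the press's underside; this differs from start to start and is not reported, so it must be felt. Pile and board give like a spring, 4 N per mm: the clamping force rises by 9.5 N per rad of turning.
- stud: The stud, part of the press, same origin and axes. Oiled steel, core diameter 22 mm. Right-handed three-start thread, lead 15 mm a turn: clockwise from above moves the ring down. Ridges 1.8 mm thick, 29 mm outside diameter, begin 76 mm above the underside at 0, 120 and 240 degrees from x and run down clockwise for 1.2 turns. The lugs have 1.4 mm of up-and-down play between ridges.
- stud_tip (a point): Centre of the stud's top face (cone, 12 mm across), 84.5 mm above the press's underside, on the axis. A ring lowered over it stops with its underside 58 to 64 mm above the press's underside, lower the further its lugs are clockwise past a ridge's beginning; then it turns freely for up to about 0.9 turn. On the board, turning takes about 0.02 N m per N of clamping force; 9 N is right.
- gift_box_d: Bystander, to be left alone: small kraft gift box with a red ribbon, 63x63x51 mm. Origin: centre of its underside.
- stamp_b: Bystander, to be left alone: wooden hand stamp lying on its side, 57x69x42 mm. Origin: centre of its underside.
- wood_bird: Bystander, to be left alone: carved wooden bird, 55x109x54 mm. Origin: centre of its underside.
- soap_a: Bystander, to be left alone: soap bar with a paper band, 63x82x25 mm. Origin: centre of its underside.
- bud_vase: Bystander, to be left alone: white bud vase, 66x66x112 mm. Origin: centre of its underside.
- egg_cup: Bystander, to be left alone: turned wooden egg cup, 50x50x53 mm. Origin: centre of its underside.

How it is judged:
By the outcome, as a careful person would: the job done as asked, in the order asked, and still so for the second after the job is handed in, with the robot touching nothing.
It also fails if it takes over 72 s, if anything falls off the work surface, if the arm or the gripper's body presses on something with over 40 N, if the wrist force passes 120 N, or if a joint passes its speed limit or range.

## Working session

There is one attempt and no reset: what is moved stays moved. The work goes in short steps, Python scripts to look and compute and a tool call to move; the robot and the scene stay as the last step left them, time stands still between calls to the robot, and variables do not carry over. Pictures are saved under pics/ and viewed, at most 10 in all, crops included, and the job is handed in when it is done.

Besides the shell and the picture viewer there is one more tool, called after ">>>" in YAML: its name, and indented under it one key for each argument. move_arm: Moves the arm, as the interface text tells. Its arguments: {"type":"object","properties":{"motion":{"type":"array"},"gripper":{"type":"number"},"grip_force":{"type":"number"}},"required":["motion"]}

```bash
mkdir -p pics; cat > h.py <<'E'
import numpy as np, cv2, json
from workcell import observe, get_image, camera_model, sign_off, silhouettes
def ray(c,u,v):
    m=camera_model(c) if isinstance(c,str) else c
    f=192/np.tan(np.radians(m["fovy"])/2)
    d=np.array([(u-m["cx"])/f,(v-m["cy"])/f]); s=d.copy()
    for _ in range(30): s=d/(1+m["k1"]*(s@s))
    R=np.array(m["R"]);t=np.array(m["t"])
    return -R.T@t, R.T@np.array([s[0],s[1],1])
def atz(c,u,v,z):
    o,d=ray(c,u,v); return o+d*(z-o[2])/d[2]
def proj(c,X):
    m=camera_model(c) if isinstance(c,str) else c
    f=192/np.tan(np.radians(m["fovy"])/2)
    p=np.atleast_2d(X)@np.array(m["R"]).T+np.array(m["t"]); s=p[:,:2]/p[:,2:]
    s=s*(1+m["k1"]*(s**2).sum(1,keepdims=True)); return s*f+[m["cx"],m["cy"]]
E
python3 - <<'E'
from h import *
ims=[]
for c in ["scene","side","wrist"]:
    im=get_image(c); ims.append(im); cv2.imwrite(f"pics/{c}0.png",im[:,:,::-1])
    for l in ["ring","press","stud"]:
        for r in silhouettes(c,l)[:2]:
            ys,xs=np.where(r["pixels"]); print(c,l,round(r["p"],2),np.round(r["point"]),xs.min(),xs.max(),ys.min(),ys.max(),len(xs), np.round(atz(c,*r["point"],20)))
cv2.imwrite("pics/all0.png",cv2.resize(np.vstack([np.hstack(ims[:2]),np.hstack([ims[2],ims[2]*0])]),(800,600))[:,:,::-1])
o=observe();print(o)
for c in ["scene","side","wrist"]: m=camera_model(c);print(c,m["fovy"],np.round(-np.array(m["R"]).T@m["t"]))
E
```

```text
scene ring 0.69 [277. 248.] 269 288 238 257 333 [ 533. -241.   20.]
scene press 0.84 [223. 187.] 197 254 170 207 1674 [582.  46.  20.]
scene stud 0.62 [342. 292.] 327 363 280 303 653 [ 551. -442.   20.]
side ring 0.46 [230. 242.] 221 237 235 252 248 [ 544. -242.   20.]
side press 0.75 [247. 182.] 222 273 164 203 1265 [579.  38.  20.]
{'time': 0.6, 'joints': array([ 1.16253471e+00,  2.06538046e-01,  1.54142187e+00, -2.57234555e-06,
        1.39350170e+00, -1.50523272e-01]), 'joint_velocities': array([ 0.00062189, -0.00068026, -0.00112261, -0.00082541, -0.00112048,
       -0.002309  ]), 'tau': array([-2.61126925e-04, -3.82787311e+01, -2.91785574e+01, -2.03487712e-04,
        1.17854153e-03, -1.83528942e-05]), 'eef_pos': array([146.60471804, 556.03745654, 256.35402096]), 'orientation': array([1.92848786e-05, 1.28512549e-01, 9.91707881e-01, 6.26280569e-05]), 'contact_force': array([-0.38561629,  0.14014552, -0.5602729 ]), 'torque': array([ 0.01004412,  0.01177328, -0.02557539]), 'gripper_force': 0.0, 'grip_width': 85.69642691546944}
scene 43.362885467371136 [ -74. -869.  849.]
side 46.627837563667335 [  656. -1139.   962.]
wrist 64.93177712001513 [ 69. 575. 374.]
```

View pics/all0.png

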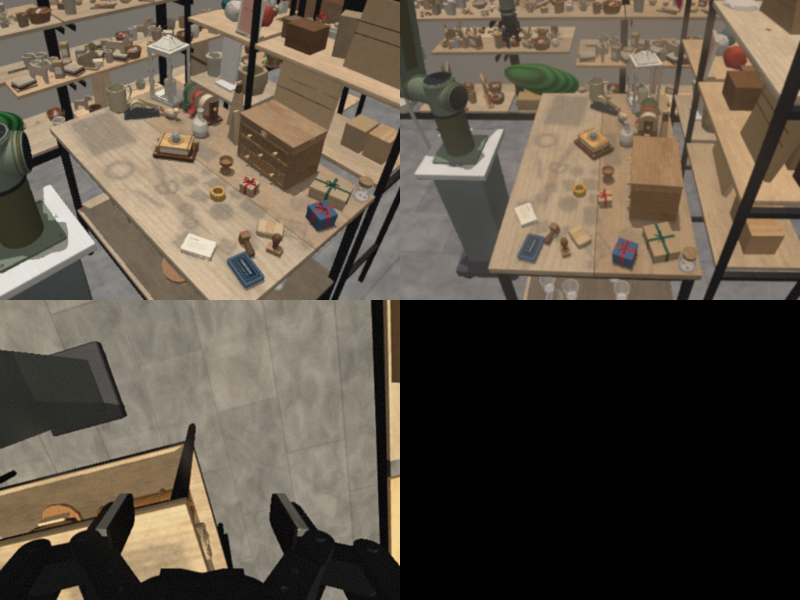

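The table shows the press near (580,42) and the ring near (538,-242); the wrist camera sees only floor and the cart edge. I'll plan where to view from.

```bash
python3 - <<'E'
from h import *
from scipy.spatial.transform import Rotation as Ro
o=observe();q=o["orientation"];T=Ro.from_quat(np.r_[q[1:],q[0]]).as_matrix()
m=camera_model("wrist");R=np.array(m["R"]);c=-R.T@m["t"]
print("cam in tool",np.round(T.T@(c-o["eef_pos"]),1)); print("axes (cols x right,y down,z fwd) in tool\n",np.round(T.T@R.T,3)); print(T.round(3), m["k1"],m["cx"],m["cy"])
for l in ["bud_vase","egg_cup","gift_box_d","wood_bird","soap_a","stamp_b"]:
    for c in ["scene","side"]:
        for r in silhouettes(c,l)[:1]: print(l,c,round(r["p"],2),atz(c,*r["point"],25).round())
E
```

```text
cam in tool [  79.5   -1.  -117.9]
axes (cols x right,y down,z fwd) in tool
 [[ 0.    -0.95  -0.311]
 [ 1.    -0.     0.001]
 [-0.001 -0.311  0.95 ]]
[[-0.967  0.255  0.   ]
 [ 0.255  0.967  0.   ]
 [-0.     0.    -1.   ]] -0.00588880719355868 258.29634486125616 191.03939612489265
bud_vase scene 0.86 [739.  75.  25.]
bud_vase side 0.64 [727.  94.  25.]
egg_cup scene 0.84 [ 656. -154.   25.]
gift_box_d scene 0.86 [ 635. -295.   25.]
gift_box_d side 0.72 [ 635. -277.   25.]
wood_bird scene 0.78 [728. 260.  25.]
wood_bird side 0.42 [706. 230.  25.]
soap_a scene 0.68 [ 543. -446.   25.]
soap_a side 0.6 [ 641. -159.   25.]
stamp_b scene 0.75 [ 463. -446.   25.]
stamp_b side 0.78 [ 460. -436.   25.]
```

>>> move_arm:
  motion:
    - {"slide": [-3.2,-2.3,0],"twist": 0}
    - {"slide": [-3.2,-2.3,0],"twist": 0}
    - {"slide": [-3.2,-2.3,0],"twist": 0}
    - {"slide": [-3.2,-2.3,0],"twist": 0}
    - {"slide": [-3.2,-2.3,0],"twist": 0}

```text
time: 1.62
eef_pos: [272.7, 402.6, 256.4]
orientation: [0.0, 0.128, 0.992, 0.0]
contact_force: [0.4, 0.4, 0.3]
grip_width: 85.4
gripper_force: 0.0
```

>>> move_arm:
  motion:
    - {"slide": [-3.2,-2.3,0],"twist": 0}
    - {"slide": [-3.2,-2.3,0],"twist": 0}
    - {"slide": [-3.2,-2.3,0],"twist": 0}
    - {"slide": [-3.2,-2.3,0],"twist": 0}
    - {"slide": [-3.2,-2.3,0],"twist": 0}

```text
time: 2.03
eef_pos: [398.3, 250.4, 256.6]
orientation: [0.0, 0.129, 0.992, 0.0]
contact_force: [0.3, 1.4, 0.3]
grip_width: 85.3
gripper_force: 0.0
```

>>> move_arm:
  motion:
    - {"slide": [-3.2,-2.3,0],"twist": 0}
    - {"slide": [-3.2,-2.3,0],"twist": 0}
    - {"slide": [-3.2,-2.3,0],"twist": 0}
    - {"slide": [-3.2,-2.3,0],"twist": 0}
    - {"slide": [-3.2,-2.3,0],"twist": 0}

```text
time: 2.45
eef_pos: [523.8, 98.2, 256.5]
orientation: [0.0, 0.129, 0.992, 0.0]
contact_force: [0.8, 0.8, 0.2]
grip_width: 85.2
gripper_force: 0.0
```

>>> move_arm:
  motion:
    - {"slide": [-3.2,-2.3,0],"twist": 0}
    - {"slide": [-3.2,-2.3,0],"twist": 0}
    - {"slide": [0,0,0],"twist": 0}
    - {"slide": [0,0,0],"twist": 0}
    - {"slide": [0,0,0],"twist": 0}

```text
time: 2.87
eef_pos: [572.5, 39.4, 255.9]
orientation: [-0.001, 0.129, 0.992, 0.0]
contact_force: [-0.9, -0.0, -0.2]
grip_width: 85.6
gripper_force: 0.0
```

```bash
python3 - <<'E'
from h import *
o=observe();print(o["joints"].round(3),o["eef_pos"],o["orientation"],o["joint_velocities"].round(3))
m=camera_model("wrist");im=get_image("wrist");cv2.imwrite("pics/w1.png",im[:,:,::-1])
json.dump({k:np.array(v).tolist() for k,v in m.items()},open("m1.json","w"))
cv2.imwrite("pics/w1b.png",cv2.resize(im,(800,600),interpolation=cv2.INTER_CUBIC)[:,:,::-1])
for l in ["stud","press","stud_tip"]:
    for r in silhouettes("wrist",l)[:2]:
        ys,xs=np.where(r["pixels"]); print(l,round(r["p"],2),np.round(r["point"]),xs.min(),xs.max(),ys.min(),ys.max(),atz(m,*r["point"],84.5).round(1))
E
```

```text
[-8.200e-02  2.050e-01  1.544e+00  1.000e-03  1.394e+00 -1.395e+00] [572.50796679  39.38950041 255.88328306] [-6.69233193e-04  1.28825623e-01  9.91667003e-01  2.58989027e-04] [ 0.027 -0.018  0.015  0.    -0.002 -0.001]
stud 0.92 [256. 180.] 241 268 167 195 [575.5  36.1  84.5]
stud 0.57 [436. 218.] 409 492 194 252 [662.8 206.7  84.5]
press 0.74 [258. 166.] 186 327 91 238 [561.3  41.5  84.5]
stud_tip 0.66 [256. 183.] 241 268 167 196 [578.2  35.2  84.5]
```

View pics/w1b.png

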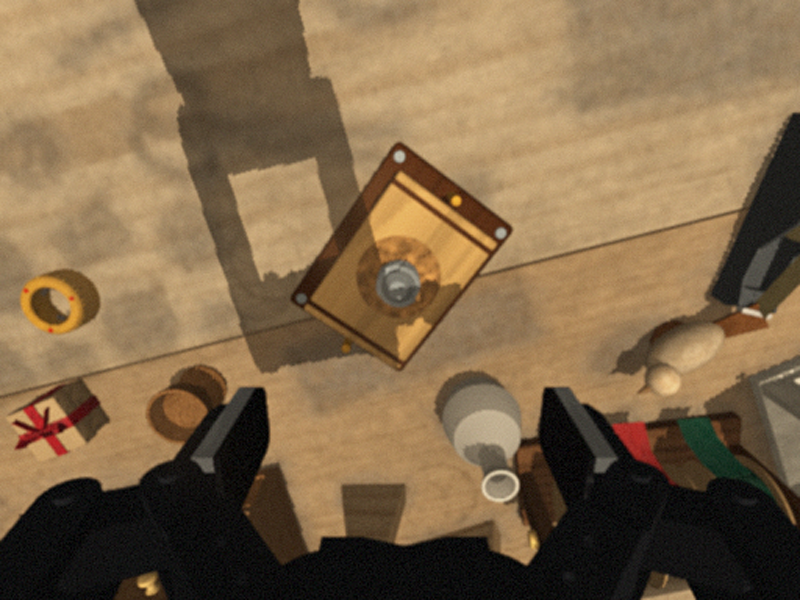

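The picture shows the press with its stud at about (254,181) in 512-scale, its guide pins at (292,128) and (221,223), and the ring with three red dots at about (33,193) at the left.

```bash
python3 - <<'E'
from h import *
m=json.load(open("m1.json"));s=.64
P=[atz(m,u*s,v*s,56) for u,v in [(456,200),(346,348)]]
print("pins",P,"mid",(P[0]+P[1])/2,"len",np.linalg.norm(P[0]-P[1]),"yaw of y",np.degrees(np.arctan2(*(P[0]-P[1])[[1,0]])))
C=[atz(m,u*s,v*s,20) for u,v in [(400,143),(512,231),(292,298),(400,370)]];print(np.round(C,1),np.mean(C,0), np.mean([C[1],C[2]],0))
D=[atz(m,u*s,v*s,26) for u,v in [(26,290),(71,297),(50,330)]];print("ring",np.mean(D,0),[np.linalg.norm(d-np.mean(D,0)).round(1) for d in D])
E
```

```text
pins [array([538.04579889,  83.89334111,  56.        ]), array([621.82501672, -17.95928768,  56.        ])] mid [579.93540781  32.96702672  56.        ] len 131.88220248398383 yaw of y 129.4391188953357
[[493.6  57.   20. ]
 [576.1 122.5  20. ]
 [584.1 -55.3  20. ]
 [666.6  10.9  20. ]] [580.11302512  33.78677804  20.        ] [580.11846324  33.60734741  20.        ]
ring [ 540.13639384 -239.32527418   26.        ] [np.float64(19.8), np.float64(20.2), np.float64(20.7)]
```

>>> move_arm:
  motion:
    - {"slide": [-0.5,-3.47,1.2],"twist": 0}
    - {"slide": [-0.5,-3.47,1.2],"twist": 0}
    - {"slide": [-0.5,-3.47,1.2],"twist": 0}
    - {"slide": [-0.5,-3.47,1.2],"twist": 0}
    - {"slide": [-0.5,-3.47,1.2],"twist": 0}

```text
time: 3.48
eef_pos: [552.5, -135.0, 196.3]
orientation: [0.0, 0.127, 0.992, -0.0]
contact_force: [1.1, -0.2, 0.5]
grip_width: 85.1
gripper_force: 0.0
```

>>> move_arm:
  motion:
    - {"slide": [-0.5,-3.47,1.2],"twist": 0}
    - {"slide": [-0.5,-3.47,1.2],"twist": 0}
    - {"slide": [-0.5,-3.47,1.2],"twist": 0}
    - {"slide": [0,0,0],"twist": 0}
    - {"slide": [0,0,0],"twist": 0}

```text
time: 3.9
eef_pos: [540.0, -239.9, 159.5]
orientation: [-0.001, 0.13, 0.992, 0.001]
contact_force: [0.3, 0.4, -0.8]
grip_width: 85.5
gripper_force: 0.0
```

>>> move_arm:
  motion:
    - {"slide": [0,0,0],"twist": 0}
    - {"slide": [0,0,0],"twist": 0}

```text
time: 4.07
eef_pos: [541.4, -237.9, 161.0]
orientation: [0.0, 0.128, 0.992, 0.0]
contact_force: [-0.4, 0.2, 0.5]
grip_width: 85.2
gripper_force: 0.0
```

```bash
cat > look.py <<'E'
from h import *
import sys
from scipy.spatial.transform import Rotation as Ro
n=sys.argv[1];lab=sys.argv[2];z=float(sys.argv[3])
o=observe();m=camera_model("wrist");im=get_image("wrist")
json.dump({k:np.array(v).tolist() for k,v in m.items()},open(f"m{n}.json","w"));cv2.imwrite(f"pics/w{n}.png",im[:,:,::-1])
q=o["orientation"];T=Ro.from_quat(np.r_[q[1:],q[0]]).as_matrix()
print(o["joints"].round(3),o["eef_pos"].round(2),"toolx yaw",np.degrees(np.arctan2(T[1,0],T[0,0])))
for r in silhouettes("wrist",lab)[:1]:
    ys,xs=np.where(r["pixels"]); print(lab,round(r["p"],2),np.round(r["point"]),xs.min(),xs.max(),ys.min(),ys.max(),atz(m,*r["point"],z).round(1))
    u,v=map(int,r["point"]);S=60;x0=max(u-S,0);y0=max(v-S,0)
    cv2.imwrite(f"pics/w{n}c.png",cv2.resize(im[y0:y0+2*S,x0:x0+2*S],None,fx=5,fy=5,interpolation=cv2.INTER_CUBIC)[:,:,::-1]);print("crop origin",x0,y0,"x5")
    hsv=cv2.cvtColor(im,cv2.COLOR_RGB2HSV);red=(((hsv[...,0]<7)|(hsv[...,0]>172))&(hsv[...,1]>170)&(hsv[...,2]>110)).astype(np.uint8)
    k,_,st,ce=cv2.connectedComponentsWithStats(red)
    L=[(ce[i],st[i,4]) for i in range(1,k) if np.hypot(*(ce[i]-[u,v]))<50 and st[i,4]>3]
    D=np.array([atz(m,*c,z) for c,_ in L]) if L else None
    print("dots",[(c.round(1),a) for c,a in L])
    if L:
        c=D.mean(0);print("centre",c.round(2),np.linalg.norm(D-c,axis=1).round(2),np.degrees(np.arctan2(D[:,1]-c[1],D[:,0]-c[0])).round(1))
        print("tool-frame offset of centre",(T.T@(c-o["eef_pos"])).round(2))
E
python3 look.py 2 ring 26
```

```text
[-0.56   0.332  1.591  0.     1.217 -1.876] [ 541.4  -237.88  161.  ] toolx yaw 165.3447201357108
ring 0.72 [251. 198.] 231 284 156 211 [ 548.6 -247.1   26. ]
crop origin 191 137 x5
dots [(array([239.2, 172.2]), np.int32(6)), (array([278.8, 179.2]), np.int32(6)), (array([252.5, 207.5]), np.int32(4))]
centre [ 540.06 -239.58   26.  ] [20.04 20.31 20.1 ] [-145.1   94.7  -25.9]
tool-frame offset of centre [  0.99  -2.01 135.  ]
```

View pics/w2c.png

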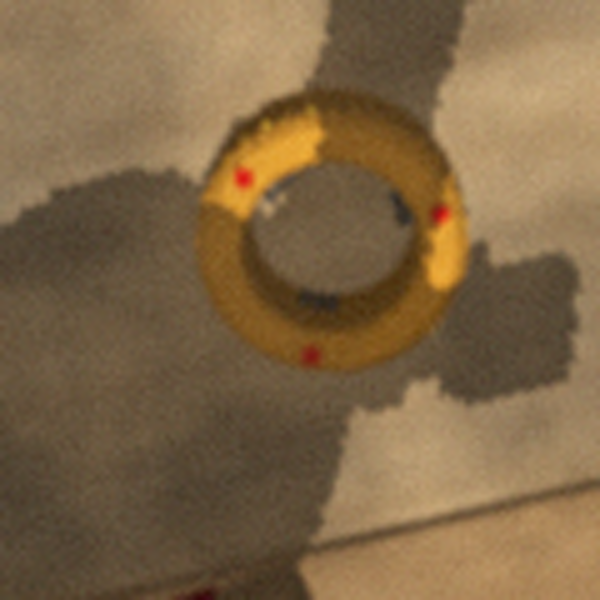

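The crop shows the ring with dots at about (239,172), (279,179) and (252,208) in the full image, and steel lugs beneath each. Its centre (540.1,-239.6) agrees with the earlier view.

>>> move_arm:
  motion:
    - {"slide": [0.1,-0.2,0],"twist": 0}
    - {"slide": [0,0,2.5],"twist": 5}
    - {"slide": [0,0,2.5],"twist": 5}
    - {"slide": [0,0,2.5],"twist": 5}
    - {"slide": [0,0,2.5],"twist": 0}

```text
time: 4.58
eef_pos: [539.9, -240.6, 60.0]
orientation: [0.001, 0.258, 0.966, -0.0]
contact_force: [0.1, -0.7, 0.3]
grip_width: 85.2
gripper_force: 0.0
```

>>> move_arm:
  motion:
    - {"slide": [0,0,0],"twist": 0}
    - {"slide": [0,0,0],"twist": 0}
    - {"slide": [0,0,0],"twist": 0}

```text
time: 4.83
eef_pos: [540.4, -241.4, 61.7]
orientation: [0.001, 0.256, 0.967, -0.0]
contact_force: [-0.3, -1.7, 0.9]
grip_width: 85.5
gripper_force: 0.0
```

```bash
python3 look.py 3 ring 26
```

```text
[-0.566  0.465  1.644 -0.     1.031 -1.618] [ 540.38 -241.36   61.7 ] toolx yaw 150.27586625285457
ring 0.56 [263. 245.] 221 304 185 273 [ 544.2 -241.    26. ]
crop origin 203 184 x5
dots [(array([292. , 220.2]), np.int32(19)), (array([229.1, 224.7]), np.int32(18)), (array([264.2, 269.8]), np.int32(17))]
centre [ 540.51 -240.     26.  ] [20.22 20.17 20.21] [  94.7 -145.3  -25.4]
tool-frame offset of centre [ 0.64  1.24 35.7 ]
```

>>> move_arm:
  motion:
    - {"slide": [0.06,0.1,1.2],"twist": 0}
    - {"slide": [0,0,1.2],"twist": 0}
    - {"slide": [0,0,1.1],"twist": 0}
    - {"slide": [0,0,0],"twist": 0}
    - {"slide": [0,0,0],"twist": 0}

```text
time: 5.35
eef_pos: [538.0, -239.1, 23.5]
orientation: [-0.002, 0.257, 0.966, 0.001]
contact_force: [-0.2, 0.7, -0.3]
grip_width: 85.7
gripper_force: 0.0
```

>>> move_arm:
  motion:
    - {"slide": [0,0,0],"twist": 0}
    - {"slide": [0,0,0],"twist": 0}

```text
time: 5.52
eef_pos: [539.7, -240.2, 25.5]
orientation: [0.0, 0.257, 0.966, -0.0]
contact_force: [0.0, 0.0, -0.7]
grip_width: 85.7
gripper_force: 0.0
```

>>> move_arm:
  motion:
    - {"slide": [0,0,0],"twist": 0}
    - {"slide": [0,0,0],"twist": 0}
    - {"slide": [0,0,0],"twist": 0}
    - {"slide": [0,0,0],"twist": 0}
    - {"slide": [0,0,0],"twist": 0}
  gripper: 255
  grip_force: 45

```text
time: 5.93
eef_pos: [540.0, -240.3, 26.1]
orientation: [0.001, 0.257, 0.966, -0.0]
contact_force: [0.5, -0.1, 3.0]
grip_width: 47.0
gripper_force: 46.7
```

>>> move_arm:
  motion:
    - {"slide": [0,0,0],"twist": 0}
    - {"slide": [0,0,0],"twist": 0}
    - {"slide": [0,0,0],"twist": 0}

```text
time: 6.18
eef_pos: [540.0, -240.3, 26.1]
orientation: [0.001, 0.257, 0.966, -0.0]
contact_force: [-1.3, 1.0, 4.8]
grip_width: 47.2
gripper_force: 46.8
```

```bash
python3 look.py 4 ring 26; python3 -c "
from h import *
print(np.mean([observe()['eef_pos'] for _ in range(5)],0))"
```

```text
[-0.565  0.519  1.654  0.     0.967 -1.616] [ 539.95 -240.27   26.08] toolx yaw 150.2248512342061
ring 0.74 [259. 281.] 207 310 208 316 [ 541.7 -241.7   26. ]
crop origin 199 220 x5
dots [(array([295.8, 254.6]), np.int32(34)), (array([217.4, 260.5]), np.int32(33)), (array([261.6, 313.4]), np.int32(30))]
centre [ 539.87 -241.15   26.  ] [20.19 20.11 20.12] [  94.9 -145.   -25.2]
tool-frame offset of centre [-0.36 -0.8   0.08]
[ 539.97320538 -240.27156794   26.10347713]
```

View pics/w4.png

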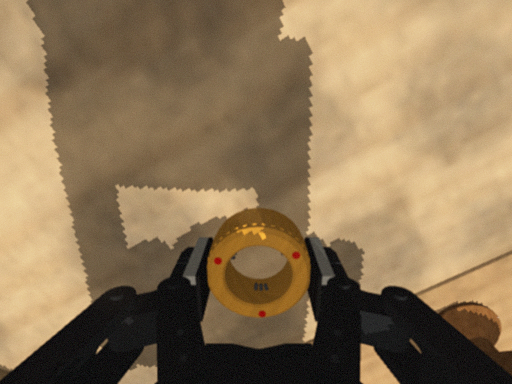

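The picture shows the ring upright and centred between the pads, dots at (218,261), (296,255) and (262,313). Now I'll lift it and carry it to a viewing spot beside the stud.

>>> move_arm:
  motion:
    - {"slide": [0,0,-1.5],"twist": 0}
    - {"slide": [0,0,-3],"twist": 0}
    - {"slide": [0,0,-3],"twist": 0}
    - {"slide": [0,0,-3],"twist": 0}
    - {"slide": [0,0,-2.5],"twist": 0}

```text
time: 6.7
eef_pos: [539.1, -239.8, 156.3]
orientation: [-0.0, 0.257, 0.966, 0.0]
contact_force: [0.7, -0.1, -0.4]
grip_width: 46.9
gripper_force: 46.6
```

>>> move_arm:
  motion:
    - {"slide": [1.12,3.53,0],"twist": 0}
    - {"slide": [1.12,3.53,0],"twist": 0}
    - {"slide": [1.12,3.53,0],"twist": 0}
    - {"slide": [1.12,3.53,0],"twist": 0}
    - {"slide": [1.12,3.53,0],"twist": 0}

```text
time: 7.12
eef_pos: [577.6, -57.2, 154.3]
orientation: [-0.001, 0.257, 0.966, -0.0]
contact_force: [0.3, 0.1, -0.9]
grip_width: 47.2
gripper_force: 46.6
```

>>> move_arm:
  motion:
    - {"slide": [1.12,3.53,0],"twist": 0}
    - {"slide": [1.12,3.53,0],"twist": 0}
    - {"slide": [1.12,3.53,0],"twist": 0}
    - {"slide": [1.12,3.53,0],"twist": 0}
    - {"slide": [0,0,0],"twist": -4.2}

```text
time: 7.53
eef_pos: [609.4, 92.8, 154.3]
orientation: [-0.001, 0.218, 0.976, 0.002]
contact_force: [-0.3, -1.2, -1.6]
grip_width: 46.7
gripper_force: 46.8
```

>>> move_arm:
  motion:
    - {"slide": [0,0,0],"twist": -7}
    - {"slide": [0,0,0],"twist": -7}
    - {"slide": [0,0,0],"twist": -7}
    - {"slide": [0,0,0],"twist": -7}
    - {"slide": [0,0,0],"twist": -7}

```text
time: 7.95
eef_pos: [608.6, 86.0, 153.8]
orientation: [-0.001, -0.085, 0.996, 0.0]
contact_force: [-1.2, 0.2, -0.6]
grip_width: 46.8
gripper_force: 46.8
```

>>> move_arm:
  motion:
    - {"slide": [0,0,0],"twist": -7}
    - {"slide": [0,0,0],"twist": -7}
    - {"slide": [0,0,0],"twist": -7}
    - {"slide": [0,0,0],"twist": -7}
    - {"slide": [0,0,0],"twist": -7}

```text
time: 8.37
eef_pos: [608.6, 85.9, 153.9]
orientation: [-0.001, -0.381, 0.925, 0.0]
contact_force: [0.4, 0.2, -0.9]
grip_width: 46.6
gripper_force: 46.8
```

>>> move_arm:
  motion:
    - {"slide": [0,0,0],"twist": -7}
    - {"slide": [0,0,0],"twist": -7}
    - {"slide": [0,0,0],"twist": 0}
    - {"slide": [0,0,0],"twist": 0}
    - {"slide": [0,0,0],"twist": 0}

```text
time: 8.78
eef_pos: [609.1, 85.9, 154.6]
orientation: [-0.001, -0.487, 0.873, 0.0]
contact_force: [-0.1, -0.2, -1.6]
grip_width: 46.9
gripper_force: 46.8
```

```bash
python3 look.py 5 stud 84.5; python3 - <<'E'
from h import *
im=cv2.imread("pics/w5.png")
cv2.imwrite("pics/w5b.png",cv2.resize(im[:330,110:400],None,fx=1.8,fy=1.8,interpolation=cv2.INTER_CUBIC))
E
```

```text
[-0.     0.387  1.531 -0.     1.225 -2.589] [609.14  85.89 154.6 ] toolx yaw -121.71621010183866
stud 0.57 [255. 123.] 231 276 101 146 [578.3  31.2  84.5]
crop origin 194 62 x5
dots []
```

View pics/w5b.png

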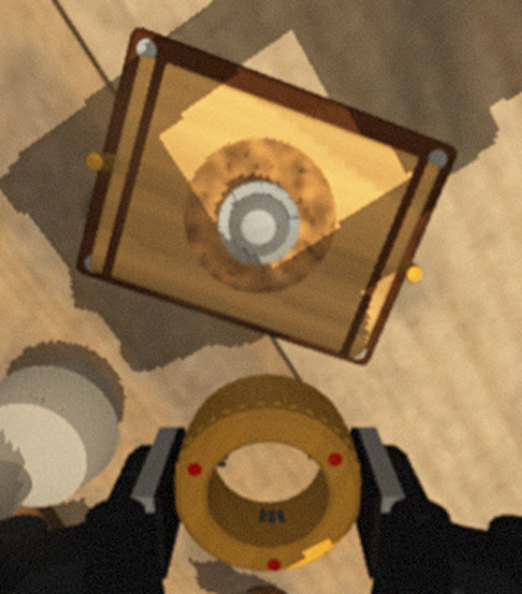

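The picture shows the stud tip at (253,126) full-image, the pins at (163,89) and (341,152), and the ring still gripped with dots at (218,261), (296,255) and (262,314). There is a dark ridge edge visible; I'll measure the offset and look at the ridges.

```bash
python3 - <<'E'
from h import *
m=json.load(open("m5.json"));a=lambda u,v,z:atz(m,u/1.8+110,v/1.8,z)
im=cv2.imread("pics/w5.png")
# bright tip disc
g=cv2.cvtColor(im,cv2.COLOR_BGR2GRAY);hs=cv2.cvtColor(im,cv2.COLOR_BGR2HSV)
cr=im[95:160,220:290];cv2.imwrite("pics/w5s.png",cv2.resize(cr,None,fx=9,fy=9,interpolation=cv2.INTER_CUBIC))
p1=a(95,161,56);p2=a(415,274,56);print("pins mid",(p1+p2)/2,np.linalg.norm(p1-p2),np.degrees(np.arctan2(*(p1-p2)[[1,0]])))
print("tip",a(258,227,84.5))
D=np.array([a(*p,154.6) for p in [(195,469),(335,459),(274,565)]]);c=D.mean(0);print("ring",c,np.linalg.norm(D-c,axis=1),np.degrees(np.arctan2(*(D-c)[:,[1,0]].T)))
print(observe()["eef_pos"])
E
```

```text
pins mid [579.66938375  32.5779726   56.        ] 131.9538204770316 -50.80313791937832
tip [579.98765562  32.41819401  84.5       ]
ring [608.82773302  85.35008148 154.6       ] [20.02897409 20.05511871 20.21761089] [ -57.39388118 -176.81352755   62.83231796]
[609.36158123  85.88949888 154.93896517]
```

View pics/w5s.png

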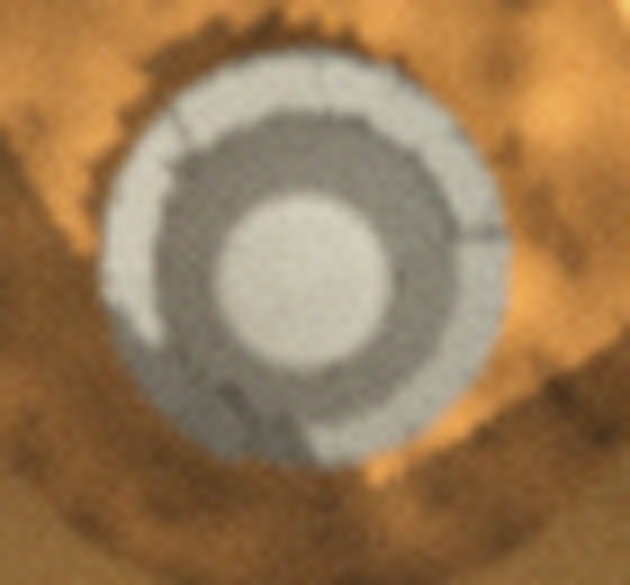

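>>> move_arm:
  motion:
    - {"slide": [2.0,-0.1,0],"twist": 0}
    - {"slide": [2.0,-0.1,0],"twist": 0}
    - {"slide": [2.0,-0.1,0],"twist": 0}
    - {"slide": [0,0,2],"twist": 0}
    - {"slide": [0,0,1.5],"twist": 0}

```text
time: 9.3
eef_pos: [581.1, 32.1, 120.7]
orientation: [0.001, -0.487, 0.874, -0.001]
contact_force: [-1.3, -0.3, -2.1]
grip_width: 47.2
gripper_force: 46.8
```

>>> move_arm:
  motion:
    - {"slide": [0,0,0],"twist": 0}
    - {"slide": [0,0,0],"twist": 0}
    - {"slide": [0,0,0],"twist": 0}
    - {"slide": [0,0,0],"twist": 0}

```text
time: 9.63
eef_pos: [581.8, 33.4, 121.6]
orientation: [0.001, -0.488, 0.873, -0.001]
contact_force: [-0.3, 0.1, -1.7]
grip_width: 46.7
gripper_force: 46.8
```

```bash
python3 look.py 6 ring 119; python3 - <<'E'
from h import *
im=cv2.imread("pics/w6.png")
cv2.imwrite("pics/w6b.png",cv2.resize(im[200:360,170:350],None,fx=3.4,fy=3.4,interpolation=cv2.INTER_CUBIC))
o=observe();print(o["eef_pos"],o["contact_force"],o["torque"])
m=json.load(open("m6.json"));print("expected tip",proj(m,[580,33,84.5]),(proj(m,[580,33,84.5])-[170,200])*3.4)
E
```

```text
[-0.091  0.364  1.641 -0.     1.135 -2.682] [581.83  33.35 121.57] toolx yaw -121.56489201553778
ring 0.62 [260. 279.] 207 310 209 316 [582.4  35.2 119. ]
crop origin 200 218 x5
dots [(array([295.7, 254.7]), np.int32(35)), (array([217.5, 260.5]), np.int32(34)), (array([261.9, 313.3]), np.int32(30))]
centre [582.6   34.06 119.  ] [20.56 20.53 20.54] [-176.7  -56.7   63.2]
tool-frame offset of centre [-1.   -0.28  2.57]
[581.71944084  33.36187972 121.50451647] [-0.32572288 -0.19831075 -1.46497547] [0.0212622  0.05528516 0.01944546]
expected tip [[261.4442729  238.38373815]] [[310.91052786 130.50470971]]
```

View pics/w6b.png

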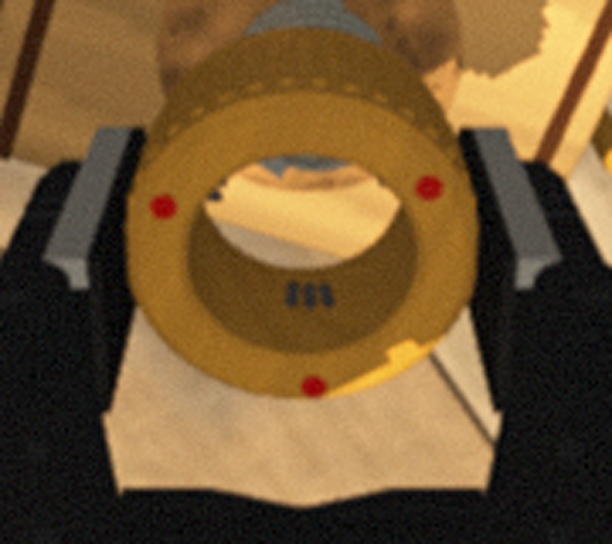

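The crop shows the ring held level with the stud's shoulder visible just beyond and behind it, not yet over-centre in view because of the camera's slant. I'll check the residual numerically.

```bash
python3 - <<'E'
from h import *
m=json.load(open("m6.json"));T=np.array([[-.524,-.852],[-.852,.524]])
for z in (121.0,121.5,122):
    D=np.array([atz(m,*p,z) for p in [(295.7,254.7),(217.5,260.5),(261.9,313.3)]]);c=D.mean(0);print(z,c,np.linalg.norm(D-c,axis=1).mean(),T@(np.array([579.85,32.5])-c[:2]))
m5=json.load(open("m5.json"))
R=np.array(m["R"]);print("cam",-R.T@m["t"]);R=np.array(m5["R"]);print(-R.T@m5["t"])
print([ (observe()["eef_pos"].round(2)) for _ in range(2)])
# stud edges in view 6: silhouettes of pins
for l in ["stud","press"]:
    for r in silhouettes("wrist",l)[:1]: print(l,r["p"],r["point"])
E
```

```text
121.0 [581.88942859  32.8933897  121.        ] 20.19199903413748 [1.4038286  1.53145695]
121.5 [581.71121358  32.60562867 121.5       ] 20.106777544463895 [1.06527154 1.53040455]
122 [581.53299858  32.31786764 122.        ] 20.02155605479031 [0.72671448 1.52935214]
cam [539.66396131 -35.28742361 239.46776624]
[567.2000909   17.33605656 272.60074958]
[array([581.72,  33.36, 121.5 ]), array([581.72,  33.36, 121.5 ])]
stud 0.87 [262.6, 204.4]
press 0.83 [253.7, 180.8]
```

>>> move_arm:
  motion:
    - {"slide": [0.1,0.14,0],"twist": 0}
    - {"slide": [0,0,0.5],"twist": 0}
    - {"slide": [0,0,0.5],"twist": 0}
    - {"slide": [0,0,0],"twist": 0}
    - {"slide": [0,0,0],"twist": 0}

```text
time: 10.25
eef_pos: [578.3, 33.1, 109.4]
orientation: [-0.001, -0.488, 0.873, 0.001]
contact_force: [0.0, -0.8, -1.5]
grip_width: 47.0
gripper_force: 46.8
```

>>> move_arm:
  motion:
    - {"slide": [0,0,0.4],"twist": 0}
    - {"slide": [0,0,0.4],"twist": 0}
    - {"slide": [0,0,0],"twist": 0}
    - {"slide": [0,0,0],"twist": 0}
    - {"slide": [0,0,0],"twist": 0}

```text
time: 10.67
eef_pos: [579.0, 33.1, 102.2]
orientation: [-0.0, -0.488, 0.873, 0.0]
contact_force: [0.0, -0.4, -0.1]
grip_width: 46.9
gripper_force: 46.8
```

>>> move_arm:
  motion:
    - {"slide": [0,0,0],"twist": 0}
    - {"slide": [0,0,0],"twist": 0}
    - {"slide": [0,0,0],"twist": 0}

```text
time: 10.92
eef_pos: [579.2, 33.1, 102.5]
orientation: [0.0, -0.488, 0.873, -0.0]
contact_force: [0.3, -0.9, -1.1]
grip_width: 46.8
gripper_force: 46.8
```

```bash
cat > dots.py <<'E'
from h import *
o=observe();m=camera_model("wrist");im=get_image("wrist");z=o["eef_pos"][2]
hsv=cv2.cvtColor(im,cv2.COLOR_RGB2HSV);red=(((hsv[...,0]<7)|(hsv[...,0]>172))&(hsv[...,1]>170)&(hsv[...,2]>90)).astype(np.uint8)
red[:200]=0;k,_,st,ce=cv2.connectedComponentsWithStats(red)
D=np.array([atz(m,*ce[i],z) for i in range(1,k) if st[i,4]>8 and np.hypot(*(ce[i]-[258,276]))<60])
c=D.mean(0);print("n",len(D),"ring",c.round(2),"err world",(np.array([579.85,32.6])-c[:2]).round(2),"phase",np.degrees(np.arctan2(D[:,1]-c[1],D[:,0]-c[0])).round(1)%120)
print(o["time"],o["eef_pos"].round(2),o["contact_force"].round(2),"Tz",o["torque"].round(3),"j6",o["joints"][5].round(3))
E
python3 dots.py
```

```text
n 3 ring [579.02  32.29 102.5 ] err world [0.83 0.31] phase [63.2 63.2 62.9]
10.9167 [579.18  33.07 102.5 ] [ 0.29 -0.9  -1.13] Tz [0.026 0.005 0.029] j6 -2.683
```

>>> move_arm:
  motion:
    - {"slide": [-0.06,-0.06,0],"twist": 0}
    - {"slide": [0,0,0.3],"twist": 0}
    - {"slide": [0,0,0.3],"twist": 0}
    - {"slide": [0,0,0],"twist": 0}
    - {"slide": [0,0,0],"twist": 0}

```text
time: 11.38
eef_pos: [579.5, 33.3, 95.8]
orientation: [-0.0, -0.488, 0.873, 0.0]
contact_force: [0.4, -0.1, -1.3]
grip_width: 47.1
gripper_force: 46.8
```

>>> move_arm:
  motion:
    - {"slide": [0,0,0.2],"twist": 0}
    - {"slide": [0,0,0.2],"twist": 0}
    - {"slide": [0,0,0],"twist": 0}
    - {"slide": [0,0,0],"twist": 0}

```text
time: 11.72
eef_pos: [579.6, 33.3, 92.0]
orientation: [-0.0, -0.488, 0.873, 0.0]
contact_force: [0.8, 0.7, -1.3]
grip_width: 47.0
gripper_force: 46.8
```

```bash
python3 dots.py
```

```text
n 3 ring [579.48  32.52  92.02] err world [0.37 0.08] phase [63.3 63.2 63.1]
11.7167 [579.65  33.31  92.02] [ 0.79  0.74 -1.33] Tz [-0.032 -0.003  0.03 ] j6 -2.682
```

>>> move_arm:
  motion:
    - {"slide": [-0.02,-0.03,0.15],"twist": 0}
    - {"slide": [0,0,0.15],"twist": 0}
    - {"slide": [0,0,0],"twist": 0}
    - {"slide": [0,0,0],"twist": 0}

```text
time: 12.1
eef_pos: [580.1, 33.3, 89.1]
orientation: [-0.0, -0.488, 0.873, 0.0]
contact_force: [0.1, -0.6, -1.1]
grip_width: 47.0
gripper_force: 46.8
```

>>> move_arm:
  motion:
    - {"slide": [0,0,0.1],"twist": 0}
    - {"slide": [0,0,0.1],"twist": 0}
    - {"slide": [0,0,0],"twist": 0}
    - {"slide": [0,0,0],"twist": 0}

```text
time: 12.43
eef_pos: [580.1, 33.3, 87.2]
orientation: [-0.0, -0.488, 0.873, 0.0]
contact_force: [0.3, -0.3, -1.0]
grip_width: 46.8
gripper_force: 46.8
```

```bash
python3 dots.py
```

```text
n 3 ring [579.94  32.51  87.19] err world [-0.09  0.09] phase [63.2 63.2 63. ]
12.4333 [580.12  33.28  87.19] [ 0.31 -0.3  -1.03] Tz [-0.004 -0.047  0.019] j6 -2.682
```

>>> move_arm:
  motion:
    - {"slide": [0,0,0.07],"twist": 0}
    - {"slide": [0,0,0],"twist": 0}
    - {"slide": [0,0,0],"twist": 0}

```text
time: 12.73
eef_pos: [580.2, 33.3, 86.6]
orientation: [-0.0, -0.488, 0.873, 0.0]
contact_force: [0.1, -0.5, -2.3]
grip_width: 47.0
gripper_force: 46.8
```

>>> move_arm:
  motion:
    - {"slide": [0,0,0.05],"twist": 0}
    - {"slide": [0,0,0],"twist": 0}
    - {"slide": [0,0,0],"twist": 0}

```text
time: 12.98
eef_pos: [580.2, 33.3, 86.1]
orientation: [-0.0, -0.488, 0.873, -0.0]
contact_force: [-1.3, -0.2, -1.8]
grip_width: 46.9
gripper_force: 46.8
```

>>> move_arm:
  motion:
    - {"slide": [0,0,0.05],"twist": 0}
    - {"slide": [0,0,0],"twist": 0}
    - {"slide": [0,0,0],"twist": 0}

```text
time: 13.23
eef_pos: [580.3, 33.3, 85.8]
orientation: [0.0, -0.488, 0.873, -0.0]
contact_force: [-0.5, -0.3, 0.0]
grip_width: 46.6
gripper_force: 47.0
```

>>> move_arm:
  motion:
    - {"slide": [0,0,-0.09],"twist": 0}
    - {"slide": [0,0,0],"twist": 0}
    - {"slide": [0,0,0],"twist": 0}

```text
time: 13.48
eef_pos: [580.2, 33.3, 86.4]
orientation: [0.0, -0.488, 0.873, -0.0]
contact_force: [0.3, 0.4, -1.8]
grip_width: 46.8
gripper_force: 46.9
```

>>> move_arm:
  motion:
    - {"slide": [0,0,0.0292],"twist": 7}
    - {"slide": [0,0,0.0292],"twist": 7}
    - {"slide": [0,0,0.0292],"twist": 7}
    - {"slide": [0,0,0.0292],"twist": 7}
    - {"slide": [0,0,0],"twist": 0}

```text
time: 13.9
eef_pos: [580.1, 33.3, 85.1]
orientation: [-0.0, -0.262, 0.965, 0.0]
contact_force: [0.8, 0.8, -1.0]
grip_width: 47.2
gripper_force: 46.8
```

```bash
python3 dots.py
```

```text
n 3 ring [579.94  32.55  85.1 ] err world [-0.09  0.05] phase [35.2 35.1 35. ]
13.9 [580.07  33.34  85.1 ] [ 0.77  0.78 -1.03] Tz [ 0.002 -0.102  0.042] j6 -2.192
```

>>> move_arm:
  motion:
    - {"slide": [0,0,0.0292],"twist": 7}
    - {"slide": [0,0,0.0292],"twist": 7}
    - {"slide": [0,0,0.0292],"twist": 7}
    - {"slide": [0,0,0.0292],"twist": 7}
    - {"slide": [0,0,0],"twist": 0}

```text
time: 14.37
eef_pos: [580.1, 33.3, 84.0]
orientation: [-0.0, -0.022, 1.0, 0.0]
contact_force: [0.6, 0.0, -2.0]
grip_width: 47.2
gripper_force: 46.8
```

>>> move_arm:
  motion:
    - {"slide": [0,0,0.02],"twist": 7}
    - {"slide": [0,0,0.0292],"twist": 7}
    - {"slide": [0,0,0.0292],"twist": 7}
    - {"slide": [0,0,0.0292],"twist": 7}
    - {"slide": [0,0,0],"twist": 0}

```text
time: 14.78
eef_pos: [580.2, 33.3, 83.0]
orientation: [-0.0, 0.22, 0.976, -0.0]
contact_force: [-0.5, 0.5, -1.8]
grip_width: 46.8
gripper_force: 46.8
```

```bash
python3 dots.py
```

```text
n 3 ring [580.03  32.46  82.99] err world [-0.18  0.14] phase [99.2 99.4 99.2]
14.7833 [580.17  33.31  82.99] [-0.53  0.54 -1.82] Tz [0.007 0.096 0.037] j6 -1.219
```

>>> move_arm:
  motion:
    - {"slide": [0,0,0.0292],"twist": 7}
    - {"slide": [0,0,0.0292],"twist": 7}
    - {"slide": [0,0,0.0292],"twist": 7}
    - {"slide": [0,0,0.0292],"twist": 7}
    - {"slide": [0,0,0],"twist": 0}

```text
time: 15.25
eef_pos: [580.2, 33.3, 81.9]
orientation: [-0.0, 0.449, 0.893, -0.0]
contact_force: [0.8, -0.2, -1.1]
grip_width: 47.0
gripper_force: 46.8
```

```bash
python3 dots.py
```

```text
n 3 ring [580.04  32.42  81.86] err world [-0.19  0.18] phase [71.2 71.4 71.3]
15.25 [580.17  33.31  81.86] [ 0.83 -0.22 -1.14] Tz [ 0.038  0.042 -0.014] j6 -0.731
```

>>> move_arm:
  motion:
    - {"slide": [0,0,0.0292],"twist": 7}
    - {"slide": [0,0,0.0292],"twist": 7}
    - {"slide": [0,0,0.0292],"twist": 7}
    - {"slide": [0,0,0.0292],"twist": 7}
    - {"slide": [0,0,0],"twist": 0}

```text
time: 15.72
eef_pos: [580.2, 33.3, 80.7]
orientation: [-0.0, 0.652, 0.758, -0.0]
contact_force: [-0.5, 0.7, -1.5]
grip_width: 46.4
gripper_force: 46.8
```

```bash
python3 dots.py
```

```text
n 3 ring [580.02  32.5   80.74] err world [-0.17  0.1 ] phase [43.2 43.5 43.3]
15.7167 [580.19  33.3   80.74] [-0.47  0.66 -1.54] Tz [ 0.042  0.039 -0.016] j6 -0.242
```

>>> move_arm:
  motion:
    - {"slide": [0,0,0.0292],"twist": 7}
    - {"slide": [0,0,0.0292],"twist": 7}
    - {"slide": [0,0,0.0292],"twist": 7}
    - {"slide": [0,0,0],"twist": 0}
    - {"slide": [0,0,0],"twist": 0}

```text
time: 16.18
eef_pos: [580.2, 33.3, 79.9]
orientation: [0.0, 0.778, 0.628, 0.0]
contact_force: [-0.3, 0.7, -1.1]
grip_width: 46.9
gripper_force: 46.8
```

```bash
python3 dots.py
```

```text
n 3 ring [580.07  32.5   79.89] err world [-0.22  0.1 ] phase [22.6 22.5 22.3]
16.1833 [580.22  33.3   79.89] [-0.25  0.67 -1.1 ] Tz [ 0.005  0.004 -0.01 ] j6 0.121
```

>>> move_arm:
  motion:
    - {"slide": [0,0,0.0292],"twist": 7}
    - {"slide": [0,0,0.0292],"twist": 7}
    - {"slide": [0,0,0.0292],"twist": 7}
    - {"slide": [0,0,0],"twist": 0}
    - {"slide": [0,0,0],"twist": 0}

```text
time: 16.65
eef_pos: [580.4, 33.3, 79.2]
orientation: [0.0, 0.88, 0.475, 0.0]
contact_force: [0.1, 0.9, -0.1]
grip_width: 47.1
gripper_force: 46.9
```

```bash
python3 dots.py
```

```text
n 3 ring [580.28  32.48  79.2 ] err world [-0.43  0.12] phase [1.4 1.7 1.4]
16.65 [580.36  33.28  79.2 ] [ 0.05  0.86 -0.05] Tz [-0.016  0.045 -0.004] j6 0.489
```

>>> move_arm:
  motion:
    - {"slide": [0,0,0.01],"twist": 7}
    - {"slide": [0,0,0.02],"twist": 7}
    - {"slide": [0,0,0],"twist": 0}
    - {"slide": [0,0,0],"twist": 0}

```text
time: 17.03
eef_pos: [580.5, 33.3, 79.0]
orientation: [0.0, 0.931, 0.364, 0.0]
contact_force: [0.3, 0.2, 1.3]
grip_width: 47.3
gripper_force: 47.0
```

```bash
python3 dots.py
```

```text
n 3 ring [580.33  32.47  78.99] err world [-0.48  0.13] phase [107.4 107.5 107.5]
17.0333 [580.45  33.28  78.99] [0.34 0.16 1.25] Tz [-0.014  0.058  0.019] j6 0.733
```

>>> move_arm:
  motion:
    - {"slide": [0,0,0.0292],"twist": 7}
    - {"slide": [0,0,0.0292],"twist": 7}
    - {"slide": [0,0,0],"twist": 0}
    - {"slide": [0,0,0],"twist": 0}

```text
time: 17.42
eef_pos: [580.6, 33.3, 78.5]
orientation: [0.0, 0.969, 0.248, 0.0]
contact_force: [0.1, 0.7, 1.8]
grip_width: 47.1
gripper_force: 47.1
```

```bash
python3 dots.py
```

```text
n 3 ring [580.48  32.45  78.52] err world [-0.63  0.15] phase [93.4 93.5 93.3]
17.4167 [580.57  33.26  78.52] [0.08 0.66 1.79] Tz [-0.007  0.079 -0.103] j6 0.978
```

>>> move_arm:
  motion:
    - {"slide": [0,0,0],"twist": 0}
    - {"slide": [0,0,0],"twist": 0}

```text
time: 17.63
eef_pos: [580.6, 33.3, 78.4]
orientation: [0.0, 0.969, 0.247, 0.0]
contact_force: [0.3, 0.5, 2.3]
grip_width: 46.9
gripper_force: 47.1
```

```bash
cat > tz.py <<'E'
from h import *
L=[]
for _ in range(6): get_image("wrist");o=observe();L.append(np.r_[o["contact_force"],o["torque"],o["eef_pos"]])
print(np.mean(L,0).round(3),np.std(L,0).round(3)[[2,5]],o["joints"][5].round(3),o["tau"][5])
E
python3 tz.py
```

```text
[ 3.9500e-01  2.1500e-01  2.5010e+00 -6.0000e-03 -3.8000e-02  7.0000e-02
  5.8054e+02  3.3274e+01  7.8369e+01] [0.296 0.036] 0.983 0.06796743487939239
```

>>> move_arm:
  motion:
    - {"slide": [0,0,0.02],"twist": 7}
    - {"slide": [0,0,0.0292],"twist": 7}
    - {"slide": [0,0,0],"twist": 0}
    - {"slide": [0,0,0],"twist": 0}

```text
time: 18.27
eef_pos: [580.5, 33.3, 78.0]
orientation: [0.0, 0.992, 0.127, 0.0]
contact_force: [0.4, -0.6, 4.2]
grip_width: 46.7
gripper_force: 47.3
```

```bash
python3 tz.py;python3 dots.py
```

```text
[ 4.7200e-01 -2.9800e-01  4.1330e+00 -5.1000e-02 -1.0000e-03 -1.3000e-02
  5.8049e+02  3.3282e+01  7.7874e+01] [0.643 0.05 ] 1.226 0.024399154353886843
n 3 ring [580.36  32.42  77.84] err world [-0.51  0.18] phase [79.  79.2 79.1]
18.5667 [580.49  33.27  77.84] [ 1.69 -0.62  5.4 ] Tz [-0.089 -0.023  0.013] j6 1.226
```

>>> move_arm:
  motion:
    - {"slide": [0,0,-0.05],"twist": 0}
    - {"slide": [0,0,0],"twist": 0}
    - {"slide": [0,0,0],"twist": 0}

```text
time: 18.87
eef_pos: [580.4, 33.3, 78.0]
orientation: [0.0, 0.992, 0.126, 0.0]
contact_force: [1.7, -0.7, 2.4]
grip_width: 47.5
gripper_force: 47.2
```

```bash
python3 tz.py
```

```text
[ 2.16800e+00 -1.27000e-01  1.99600e+00 -6.00000e-02 -3.49000e-01
  8.60000e-02  5.80448e+02  3.32870e+01  7.80620e+01] [0.326 0.033] 1.227 0.08160870987921953
```

>>> move_arm:
  motion:
    - {"slide": [0,0,-0.05],"twist": 0}
    - {"slide": [0,0,0],"twist": 0}
    - {"slide": [0,0,0],"twist": 0}

```text
time: 19.42
eef_pos: [580.4, 33.3, 78.3]
orientation: [0.0, 0.992, 0.126, 0.0]
contact_force: [4.9, 0.3, -1.9]
grip_width: 47.0
gripper_force: 46.7
```

```bash
python3 tz.py
```

```text
[ 5.1410e+00 -2.1100e-01 -3.0950e+00 -1.2300e-01 -8.3000e-01  3.9000e-02
  5.8040e+02  3.3284e+01  7.8275e+01] [0.281 0.025] 1.227 0.04223267314955592
```

>>> move_arm:
  motion:
    - {"slide": [0,0,0.05],"twist": 7}
    - {"slide": [0,0,0.03],"twist": 7}
    - {"slide": [0,0,0],"twist": 0}

```text
time: 19.97
eef_pos: [579.4, 33.3, 77.6]
orientation: [-0.0, 1.0, 0.003, -0.001]
contact_force: [0.9, -0.8, 0.8]
grip_width: 47.2
gripper_force: 47.0
```

```bash
python3 tz.py;python3 dots.py
```

```text
[ 1.40000e-01 -6.19000e-01  1.45400e+00 -1.42000e-01 -5.40000e-02
 -9.90000e-02  5.79384e+02  3.32960e+01  7.76060e+01] [0.347 0.048] 1.47 -0.03891805303283036
n 3 ring [579.22  32.37  77.57] err world [0.63 0.23] phase [64.9 65.1 65. ]
20.2667 [579.4   33.29  77.57] [-1.02 -0.29  1.83] Tz [-0.221  0.061 -0.086] j6 1.47
```

>>> move_arm:
  motion:
    - {"slide": [0.04,0,0.01],"twist": 7}
    - {"slide": [0,0,0.025],"twist": 7}

```text
time: 20.48
eef_pos: [579.9, 33.3, 77.1]
orientation: [0.0, 0.993, -0.12, -0.001]
contact_force: [-0.4, -0.3, 0.8]
grip_width: 47.0
gripper_force: 47.0
```

```bash
python3 tz.py;python3 dots.py
```

```text
[-6.51000e-01 -1.03700e+00  7.29000e-01 -1.32000e-01  1.19000e-01
 -1.65000e-01  5.79948e+02  3.33560e+01  7.70980e+01] [0.497 0.033] 1.714 -0.11656602378934622
n 3 ring [579.81  32.44  77.12] err world [0.04 0.16] phase [51.  51.2 51.2]
20.7833 [579.96  33.37  77.12] [-1.6  -0.91  0.01] Tz [-0.122  0.192 -0.146] j6 1.714
```

>>> move_arm:
  motion:
    - {"slide": [0,0,0.02],"twist": 5}
    - {"slide": [0,0,0],"twist": 0}

```text
time: 21.0
eef_pos: [580.3, 33.4, 76.9]
orientation: [0.0, 0.987, -0.161, -0.0]
contact_force: [-0.9, -0.5, -0.5]
grip_width: 47.2
gripper_force: 46.9
```

```bash
python3 tz.py;python3 dots.py
```

```text
[-9.02000e-01 -7.14000e-01 -1.04100e+00 -1.17000e-01  1.23000e-01
 -1.47000e-01  5.80275e+02  3.33690e+01  7.69500e+01] [0.414 0.046] 1.802 -0.11199718806892633
n 3 ring [580.09  32.45  76.94] err world [-0.24  0.15] phase [46.  46.1 46. ]
21.3 [580.27  33.37  76.94] [-1.5  -0.79 -1.38] Tz [-0.077  0.127 -0.143] j6 1.802
```

>>> move_arm:
  motion:
    - {"slide": [0,0,0],"twist": 0}
    - {"slide": [0,0,0],"twist": 0}
    - {"slide": [0,0,0],"twist": 0}
    - {"slide": [0,0,0],"twist": 0}
    - {"slide": [0,0,0],"twist": 0}
  gripper: 70

```text
time: 21.77
eef_pos: [581.0, 33.3, 77.6]
orientation: [-0.0, 0.987, -0.161, 0.0]
contact_force: [0.8, 0.4, -0.2]
grip_width: 61.8
gripper_force: 0.0
```

```bash
python3 dots.py
```

```text
n 3 ring [580.46  32.33  77.57] err world [-0.61  0.27] phase [46.2 46.2 46.2]
21.7667 [580.96  33.34  77.57] [ 0.79  0.38 -0.23] Tz [-0.012 -0.038 -0.073] j6 1.803
```

>>> move_arm:
  motion:
    - {"slide": [0,0,-0.5],"twist": 0}
    - {"slide": [0,0,-1.5],"twist": 0}
    - {"slide": [0,0,-2.5],"twist": 0}
    - {"slide": [0,0,-3],"twist": 0}
    - {"slide": [0,0,-2],"twist": 0}

```text
time: 22.23
eef_pos: [581.6, 33.3, 175.1]
orientation: [-0.0, 0.987, -0.161, 0.001]
contact_force: [0.8, -1.6, 1.2]
grip_width: 61.8
gripper_force: 0.0
```

>>> move_arm:
  motion:
    - {"slide": [0,0,0],"twist": 0}
    - {"slide": [0,0,0],"twist": 0}
    - {"slide": [0,0,0],"twist": 0}
    - {"slide": [0,0,0],"twist": 0}

```text
time: 22.57
eef_pos: [579.3, 33.4, 170.5]
orientation: [0.0, 0.987, -0.161, -0.002]
contact_force: [0.4, -0.4, 0.2]
grip_width: 62.1
gripper_force: 0.0
```

```bash
python3 look.py 7 ring 77; cp pics/w7.png pics/w7v.png
```

```text
[-0.091  0.302  1.609  0.     1.234  1.803] [579.29  33.43 170.53] toolx yaw -18.572244127960534
ring 0.92 [257. 183.] 226 290 165 231 [595.3  28.2  77. ]
crop origin 196 122 x5
dots [(array([280.3, 188.1]), np.int32(9)), (array([233.3, 192. ]), np.int32(7)), (array([260.1, 227.1]), np.int32(8))]
centre [580.34  32.46  77.  ] [20.07 20.03 20.  ] [-73.7  46.5 166.3]
tool-frame offset of centre [ 1.62  0.51 93.52]
```

View pics/w7v.png

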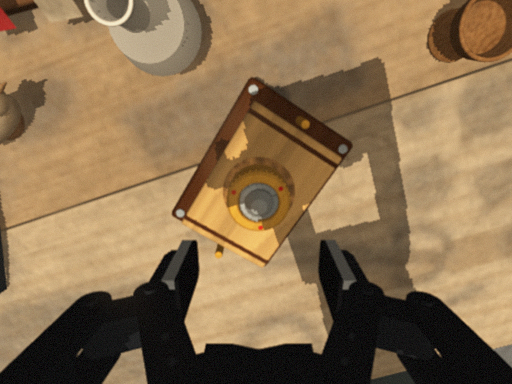

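The picture shows the ring seated level on the board round the stud at about (260,203), still at phase 46 so it has not backed off; the gripper is clear and the neighbours are undisturbed.

```bash
python3 -c "
from workcell import sign_off
print(sign_off())"
```

```text
the job is handed in; nothing more can be done
None
```

The ring is screwed down onto the pressing board and nipped up about 63° past contact, roughly 8 to 10 N of clamping force by estimate. I let go, the ring had not turned back, and the job is handed in at about 23 s.

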